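# Slide a panel home in a drilling fixture and hold its cam clamp at full lift

### The job

Slide the metal panel along the fixture's channel, under the blue bridge, until its front edge is fully home against the end stop. Then, by its red grip, swing the spring-return cam lever up to its highest lift point, where the lever stands straight up and the panel is pressed up under the bridge, and finish while still holding the lever there, because it springs back if let go. Leave the other tools and containers where they are.

Things in the scene. Friction and masses are not known exactly. Their poses are not given: they have to be found in the camera images.
- fixture: Bolted-down drilling fixture. Origin on the bench, under the channel's centre line; x across the channel (away from the robot at yaw 0), y along it towards the end stop (robot's left at yaw 0), z up. Base plate x -130..130, y -200..130, 12 mm thick. The channel is open at y = -200. The panel slides on two rails (tops z = 40 mm) between side guides 83 mm apart (tops z = 52 mm).
- stop_face (a point): where the panel's front edge meets the dark end stop: fixture x = 0, y = 90, z = 42 mm. The stop is 107 mm wide (x), 22 mm thick, its top at z = 58 mm.
- bridge: blue bridge over the channel; origin at the middle of its underside: fixture x = 0, y = 25, z = 46 mm, i.e. 2 mm clear above a panel lying on the rails. It spans fixture y -5..55, x -79..79 mm; top at z = 61 mm (bolts and brass bushes 5 mm higher). Below it, between the rails, lies the brass cam, which lifts the panel and presses it up to the bridge; with the lever down the cam is 3 mm below the rail tops and the panel slides freely.
- panel: Loose grey metal panel 78 (x) x 180 (y) x 4 mm, about 0.25 kg, lying in the channel short of the stop. Origin: centre of its underside; y along the channel, front edge at y = 90 mm, z up. At its rear end stands a lip with a green top: 14 mm thick (y), 40 mm wide (x), centred at y = -83 mm, top 45 mm above the underside. When the panel is home the lip is still 71 mm short of the bridge.
- panel_edge (a point): middle of the panel's front edge (panel x = 0, y = 90 mm, z = 2 mm); fully home when it meets the stop face at fixture y = 90 mm
- panel_lip (a point): point inside the lip at which to grip it along the channel: panel x = 0, y = -83 mm, z = 29 mm, 16 mm below the lip's top
- lever (a joint): cam lever angle, rad: 0 = resting at its stop, leaning to fixture -x, 20 degrees above level; grows as it swings up and over to +x; 1.22 = standing straight up, the highest lift point; 2.2 = far end, where the lift has fallen again. A spring pulls it back to 0 (about 3 N at the grip at rest, 5 to 6 N upright), so it stays up only while held.
- cam_pivot (a point): point on the lever's turning axis (which is parallel to fixture y), abeam the middle of the red grip: fixture x = 0, y = 175 mm, z = 22 mm. Fixed; the steel lever itself turns in the plane fixture y = 130 mm.
- handgrip: red cylindrical grip at the lever's end, 18 mm diameter, 56 mm long, sticking out sideways, parallel to fixture y, away from the stop. Origin at its middle, 120 mm from cam_pivot. It spins freely on its pin, so it may be gripped from above, across its length, and led along its arc without turning the hand; its x and z axes turn as it spins.
- rivet_tin: clear jar with yellow lid, 48 mm diameter, about 48 mm tall, standing on the fixture's base plate behind the channel; a bystander, to be left alone
- wrench: steel wrench 140 mm long lying on the fixture's base plate on its robot side, along the channel; a bystander, to be left alone
- locking_pliers: steel locking pliers about 230 mm long, lying on the bench to the right of the fixture; a bystander, to be left alone
- hammer: hammer 260 mm long, lying on the bench to the left; a bystander, to be left alone
- offcut: steel plate offcut 160 x 90 x 12 mm lying on the bench to the right of the fixture; a bystander, to be left alone
- oil_can: grey and orange can, 60 mm diameter, 120 mm tall, standing on the bench to the left of the fixture; a bystander, to be left alone
- screw_cup: blue open cup, 64 mm diameter, 55 mm tall, standing on the bench to the left of the fixture; a bystander, to be left alone
Things that resemble listed ones, but are neither listed nor needed, are in the scene too. Several things have the shape of the panel; the one meant has the colours described above.

How it is judged:
On the way, in this order (a step that is already met when the one before it is completed fails the run):
1. the panel is home against the end stop while the lever is still down (y of panel_edge in the frame of fixture between 0.087 and 0.093 m and z of panel_edge in the frame of fixture between 0.038 and 0.05 m and value of joint lever below 0.25 rad), for 0.2 s.
2. the lever is at its highest lift point, held by the red grip (value of joint lever between 1.09 and 1.35 rad and contact force between the fingers and handgrip above 1 N), for 0.2 s.
At the end, for the whole second after the job is handed in: The panel's front edge is within 3 mm of the stop face, the cam presses the panel up against the bridge with more than 3 N, and the lever is still, within 0.13 rad of upright (joint 1.22), held by the fingers on the red grip with more than 1 N (all of step 2 and y of panel_edge in the frame of fixture between 0.087 and 0.093 m and z of panel_edge in the frame of fixture between 0.038 and 0.05 m and velocity of joint lever between -0.1 and 0.1 rad/s and contact force between panel and bridge above 3 N); the arm keeps its last pose, push and grip.
It fails at once if a tool or container on or around the fixture is moved more than 30 mm (distance of any of rivet_tin, wrench, locking_pliers, hammer, offcut, oil_can, screw_cup from where it was at the start of the episode above 0.03 m).
It also fails if it takes over 48 s, if anything falls off the work surface, if the arm or the gripper's body presses on something with over 40 N, if the wrist force passes 120 N, or if a joint passes its speed limit or range.

### The arm

A 7-joint arm with a two-finger parallel gripper is mounted at the origin on the work surface. World frame = base frame: x ahead of the robot, y to its left, z up, the work surface at z = 0. Lengths are in m, angles in rad, forces in N, time in s.
With the tool pointing down it reaches from about 0.4 to 0.875 m from the base axis. Payload 19.3 kg.
Tool frame: the origin (TCP) lies at the very end of the fingers, on their centre line; the grasp point (between the pads) lies 19 mm behind it; z points along the fingers, y is the direction in which the jaws open and shut (so a half turn about z gives the same grasp; the last joint's range is limited). The gripper opens to 85 mm and grips with 20 to 120 N. Pads are 22 mm wide; open, the fingers measure 114 mm over their backs; the gripper's body (76 mm by 85 mm) begins 54 mm behind the grasp point. The pads swing forward as they close: fully open they stand 13 mm farther back than shut.
Start: joints at [1.032, 0.521, -0.036, 1.599, 0.021, 1.021, -0.113], TCP at [0.282, -0.558, 0.231] pointing down, gripper open.
Joint ranges: [-2.91, 2.91], [-0.3, 2.13], [-1.5, 1.42], [0.17, 2.43], [-1.26, 4.41], [0.16, 1.93], [-2.52, 2.52]. Speed limits (rad/s): [1.89, 1.89, 2.39, 2.39, 3.01, 3.01, 3.01].

### API

Orientations are given as [roll, pitch, yaw] about the fixed x, y, z axes, in that order (R = Rz(yaw) Ry(pitch) Rx(roll)).
In Python, from workcell import bot, vision, job_done gives the robot as it stands.
- The arm moves only by the tool arm_command, never from a script. Its arguments are lists of equal length, an entry for each row: "gripper": the finger opening in cm, from 0 to 8.54; "slide": the shift along the tool's x, y, z in cm, a list of three; "turn": the turn, a rotation vector about the tool's x, y, z in degrees, a list of three. A call has 1 to 5 rows; each row is the pose to reach, as a shift and turn from the pose commanded when the call began, along the tool's axes at that moment; what a row does not reach only later rows make up. A row lasts 1/8 s, in which the tool goes at most 62.5 mm and 10.7 degrees, less where a joint would pass 70% of its speed; a pose out of reach is approached as far as the arm can. A call with a gripper value outside its range is refused whole. The fingers move at their own pace and stop on an object; "force" is the grip in N (left out, the last holds). Time passes only in rows, so rows that repeat a pose let the fingers close. It gives the time, the measured TCP pose, the force and the opening at its end, in the units of the state.
- bot.observe(): the state, without advancing time (a new reading comes with each control period).
- vision.grab_frame(name): name is "side" or "top"; returns the picture (480x640x3 uint8, blue, green, red); there is no depth.
- vision.camera_model(name): a dict with "mtx" (3x3 intrinsics, pixels), "k1" (the pictures are not rectified: a ray, as slopes to the right and down, at radius r is drawn at 1 + k1 r^2 times it, then the intrinsics apply), "T" (4x4, takes a point from camera to world coordinates). Camera axes: x right, y down, z forward; pixel columns grow to the right and rows downward; lengths in m; the calibration is good to about 2 mm. A picture is of the moment at which its call begins. camera_model takes no time and is no camera call.
- job_done(): hands the job in, once; it reports no verdict.
The state is a dict: "clock": time; "qpos": joint angles; "qd": joint speeds; "joint_efforts": joint torques, N m; "position": TCP position; "tool_rot": TCP orientation; "force": force on the tool from outside, world axes, zero at the start; "moment": the same for the moment, N m; "grip_width": finger opening in m.
Only numpy, scipy, OpenCV 4.12 (cv2) and the standard library are available. Lean on these libraries where they do the work, as an engineer would, in place of code of your own. Each camera call takes 0.05 s, during which the arm holds its last target. There are 200 camera calls.

## Working session

There is one attempt and no reset: what is moved stays moved. The work goes in short steps, Python scripts to look and compute and a tool call to move; the robot and the scene stay as the last step left them, time stands still between calls to the robot, and variables do not carry over. Pictures are saved under pics/ and viewed, about 8 in all and at most 12, crops included, and the job is handed in when it is done.

Besides the shell and the picture viewer there is one more tool, called after "Emit:" in YAML: its name, and indented under it one key for each argument. arm_command: Moves the arm, as the interface text tells. Its arguments: {"type":"object","properties":{"gripper":{"type":"array","items":{"type":"number"}},"slide":{"type":"array","items":{"type":"array","items":{"type":"number"}}},"turn":{"type":"array","items":{"type":"array","items":{"type":"number"}}},"force":{"type":"number"}},"required":["gripper","slide","turn"]}

```bash
mkdir -p pics; python3 - <<'E'
from workcell import bot, vision
import cv2
s=bot.observe(); print(s)
for n in("side","top"):
    cv2.imwrite(f"pics/{n}0.png",vision.grab_frame(n)); print(n,vision.camera_model(n))
E
```

```text
{'clock': 0.0, 'qpos': array([ 1.03180456,  0.52201025, -0.03630904,  1.60002649,  0.02119654,
        1.02111878, -0.11282147]), 'qd': array([ 9.87246727e-04,  8.05195995e-04, -1.87846502e-03,  4.39610570e-04,
       -4.38213688e-05,  2.22641519e-04,  4.82502129e-05]), 'joint_efforts': array([ 2.33920626e-03, -9.27095532e+01,  1.98043540e+00, -3.69914460e+01,
        1.79577334e-02,  8.29800905e-03,  2.65276270e-05]), 'position': array([ 0.28217598, -0.55727586,  0.23072168]), 'tool_rot': array([-3.14041825e+00,  9.19591485e-05,  4.68742978e-01]), 'force': array([-0.00689258, -0.07438978,  0.25377672]), 'moment': array([-0.03795302, -0.0170456 , -0.01112952]), 'grip_width': 0.08511800111375946}
side {'mtx': array([[492.63133358,   0.        , 321.43258825],
       [  0.        , 492.63133358, 239.15623457],
       [  0.        ,   0.        ,   1.        ]]), 'k1': -0.03910049735268675, 'T': array([[-0.99899888, -0.03903159,  0.02185783,  0.50292912],
       [-0.04366244,  0.74437485, -0.66633301,  0.81680292],
       [ 0.00973762, -0.6666203 , -0.74533386,  0.92702872],
       [ 0.        ,  0.        ,  0.        ,  1.        ]])}
top {'mtx': array([[547.0370123 ,   0.        , 315.36590746],
       [  0.        , 547.0370123 , 237.58944482],
       [  0.        ,   0.        ,   1.        ]]), 'k1': -0.039819020559202244, 'T': array([[-0.02293261, -0.9839374 ,  0.17703469,  0.27442882],
       [-0.99970278,  0.02110405, -0.01220513,  0.02958888],
       [ 0.00827294, -0.17726197, -0.98412893,  1.58142042],
       [ 0.        ,  0.        ,  0.        ,  1.        ]])}
```

View pics/top0.png

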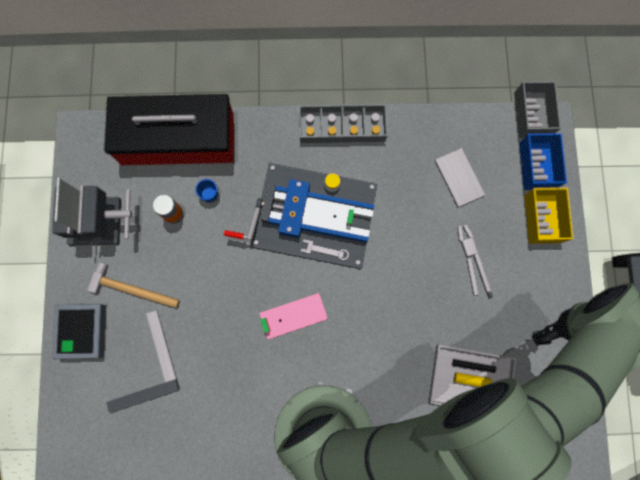

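View pics/side0.png

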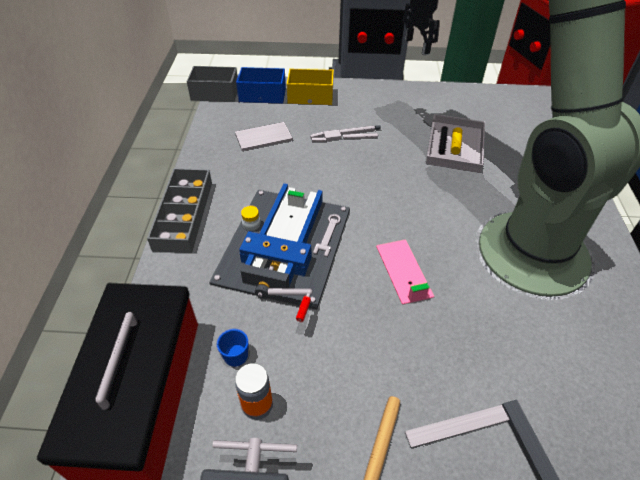

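The top view shows the fixture around (315,215), with the panel's green lip at (350,216) and the red grip at (234,235). The side view shows the lip at (296,195) and the grip at (304,307). The pink plate at (295,317) in the top view is a decoy. Next I'll zoom in to get accurate pixel positions.

```bash
python3 - <<'E'
import cv2
t=cv2.imread("pics/top0.png")[155:275,220:390]; s=cv2.imread("pics/side0.png")[175:335,205:360]
a=cv2.resize(t,None,fx=4.5,fy=4.5,interpolation=cv2.INTER_CUBIC); cv2.imwrite("pics/tz.png",a)
a=cv2.resize(s,None,fx=3.7,fy=3.7,interpolation=cv2.INTER_CUBIC); cv2.imwrite("pics/sz.png",a)
E
```

```text
(no output)
```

View pics/tz.png

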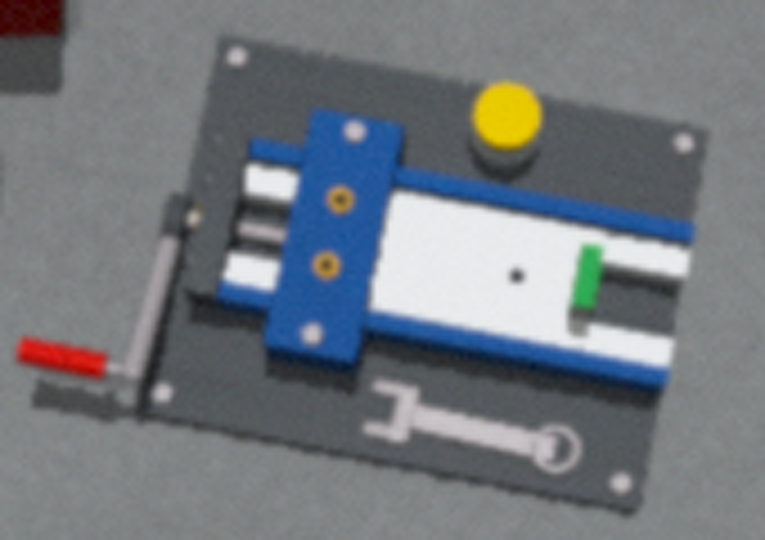

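View pics/sz.png

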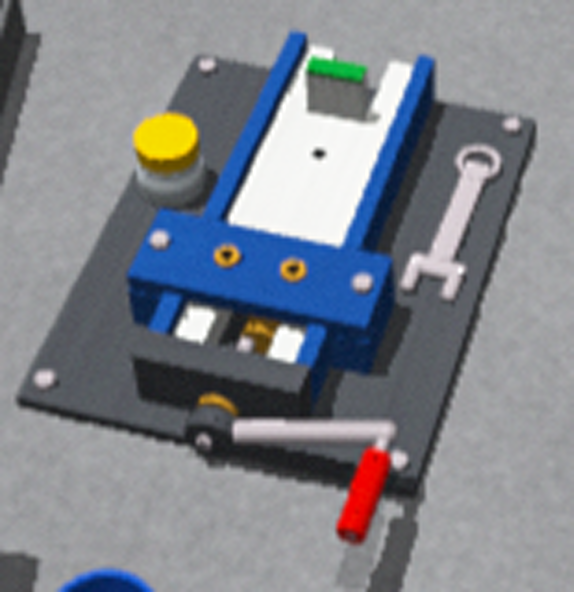

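The top crop shows the plate corners at (222,38), (708,130), (632,512) and (140,415), the green lip centre at (588,277) and the grip centre at (62,358). In the side crop the same points are at (20,402), (190,58), (537,122), (415,495), lip (338,69) and grip (363,494). I'll fit the fixture pose to these.

```bash
cat > h.py <<'E'
import numpy as np, cv2
from scipy.spatial.transform import Rotation as R
from workcell import bot, vision
def proj(n,P):
    c=vision.camera_model(n); T=np.linalg.inv(c["T"]); p=np.atleast_2d(P)@T[:3,:3].T+T[:3,3]
    s=p[:,:2]/p[:,2:]; s=s*(1+c["k1"]*(s**2).sum(1,keepdims=True)); K=c["mtx"]
    return s*[K[0,0],K[1,1]]+K[:2,2]
def fix(f,P):
    c,s=np.cos(f[2]),np.sin(f[2]); P=np.atleast_2d(P)
    return np.c_[f[0]+c*P[:,0]-s*P[:,1], f[1]+s*P[:,0]+c*P[:,1], P[:,2]]
def togo(target,yaw=None):
    "shift in tool cm from the measured pose"
    s=bot.observe(); M=R.from_euler('xyz',s["tool_rot"]).as_matrix()
    print("clock",s["clock"],"pos",s["position"].round(4),"rot",s["tool_rot"].round(4),"F",s["force"].round(1),"w",round(s["grip_width"],4))
    print("slide cm",(M.T@(np.array(target)-s["position"])*100).round(2), "M",M.round(2).tolist())
    if yaw is not None:
        D=M.T@R.from_euler('xyz',[np.pi,0,yaw]).as_matrix()
        print("turn deg",np.degrees(R.from_matrix(D).as_rotvec()).round(2))
E
python3 - <<'E'
from h import *
from scipy.optimize import least_squares
C=np.array([[130,130,12],[130,-200,12],[-130,-200,12],[-130,130,12]])/1000
t=np.array([[222,38],[708,130],[632,512],[140,415],[588,277],[62,358]]); s=np.array([[20,402],[190,58],[537,122],[415,495],[338,69],[363,494]])
t=(t+.5)/4.5-.5+[220,155]; s=(s+.5)/3.7-.5+[205,175]
def pts(p): return np.r_[fix(p,C),fix(p,[[p[4],p[3],.085],[-.12*np.cos(.349),.175,.022+.12*np.sin(.349)]])]
def r(p): P=pts(p); return np.r_[(proj("top",P)-t).ravel(),(proj("side",P)-s).ravel()]
q=least_squares(r,[.6,.0,-.1,-.1,0],loss="soft_l1").x
print("fixture",q[:3].round(4),"lip",q[3:].round(4),"\nres",r(q).reshape(-1,2).round(2).tolist())
P=fix(q,[[q[4],q[3],.069],[-.1128,.175,.063]]); print("lip grip pt, handgrip",P.round(4)); print("lip travel", .09-.09-.083-q[3])
y=q[2]
for k in (y+np.pi/2,y-np.pi/2): togo(P[0]+[0,0,.1],k)
E
```

```text
fixture [ 0.6314  0.0475 -0.216 ] lip [-0.1387 -0.0019] 
res [[-0.99, -0.02], [-0.33, 0.24], [1.09, 0.69], [-1.32, 0.45], [-0.18, 0.94], [-0.27, 1.27], [-2.36, -0.79], [0.49, -1.21], [-0.66, -0.79], [-0.49, -0.99], [-0.72, -0.34], [-0.03, 1.11]]
lip grip pt, handgrip [[ 0.5998 -0.0876  0.069 ]
 [ 0.5587  0.2426  0.063 ]]
lip travel 0.05570623124478845
clock 0.1 pos [ 0.2822 -0.5573  0.2308] rot [-3.1406  0.      0.4688] F [-0.3 -0.2 -0.4] w 0.0853
slide cm [ 49.55 -27.56   6.21] M [[0.89, 0.45, -0.0], [0.45, -0.89, 0.0], [-0.0, -0.0, -1.0]]
turn deg [-5.000e-02 -2.000e-02 -5.077e+01]
clock 0.1 pos [ 0.2822 -0.5573  0.2308] rot [-3.1406  0.      0.4688] F [-0.3 -0.2 -0.4] w 0.0853
slide cm [ 49.55 -27.56   6.21] M [[0.89, 0.45, -0.0], [0.45, -0.89, 0.0], [-0.0, -0.0, -1.0]]
turn deg [-3.0000e-02  6.0000e-02  1.2923e+02]
```

Emit:
arm_command:
  gripper: [6,6,6,6,6]
  slide:
    - [49.5,-27.5,4]
    - [49.5,-27.5,4]
    - [49.5,-27.5,4]
    - [49.5,-27.5,4]
    - [49.5,-27.5,4]
  turn:
    - [0,0,10]
    - [0,0,20]
    - [0,0,30]
    - [0,0,39.2]
    - [0,0,39.2]
  force: 40

```text
clock: 0.72
position: [0.4569, -0.2992, 0.2092]
tool_rot: [3.141, 0.0, -0.218]
force: [-0.2, -0.8, -1.0]
grip_width: 0.0603
```

```bash
python3 -c "
from h import *
togo([.5998,-.0876,.15],-.216)"
```

```text
clock 0.725 pos [ 0.4569 -0.2992  0.2092] rot [ 3.1415e+00  2.0000e-04 -2.1810e-01] F [-0.2 -0.8 -1. ] w 0.0603
slide cm [  9.38 -23.75   5.91] M [[0.98, -0.22, -0.0], [-0.22, -0.98, -0.0], [-0.0, 0.0, -1.0]]
turn deg [ 0.01  0.01 -0.12]
```

Emit:
arm_command:
  gripper: [6,6,6,6,6]
  slide:
    - [9.4,-23.8,5.9]
    - [9.4,-23.8,5.9]
    - [9.4,-23.8,5.9]
    - [9.4,-23.8,5.9]
    - [9.4,-23.8,5.9]
  turn:
    - [0,0,0]
    - [0,0,0]
    - [0,0,0]
    - [0,0,0]
    - [0,0,0]

```text
clock: 1.35
position: [0.5998, -0.0839, 0.1489]
tool_rot: [-3.14, 0.002, -0.21]
force: [-0.4, -0.7, 0.4]
grip_width: 0.0599
```

```bash
python3 -c "
from h import *
togo([.5998,-.0876,.05],-.216)
for n,(a,b,c,d) in dict(top=(130,300,220,420),side=(140,320,200,400)).items():
    I=vision.grab_frame(n)[a:b,c:d]
    cv2.imwrite('pics/%s1.png'%n,cv2.resize(I,None,fx=2,fy=2))
A,B=cv2.imread('pics/top1.png'),cv2.imread('pics/side1.png')
cv2.imwrite('pics/ab1.png',np.hstack([A,cv2.resize(B,(400,340))]))"
```

```text
clock 1.35 pos [ 0.5998 -0.0839  0.1489] rot [-3.1402e+00  1.7000e-03 -2.1000e-01] F [-0.4 -0.7  0.4] w 0.0599
slide cm [0.09 0.38 9.89] M [[0.98, -0.21, -0.0], [-0.21, -0.98, 0.0], [-0.0, -0.0, -1.0]]
turn deg [-0.08  0.1   0.35]
```

View pics/ab1.png

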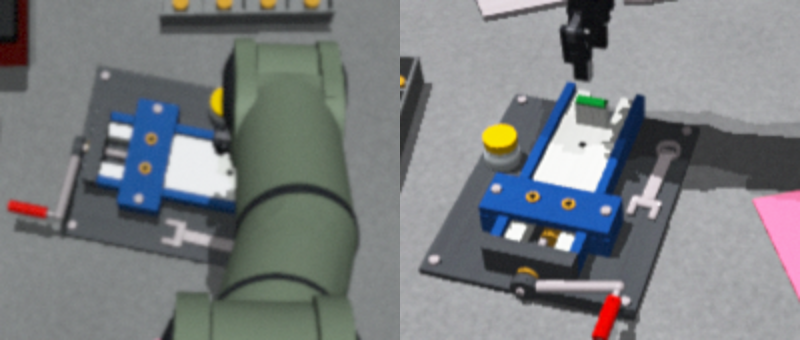

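The side crop shows the open gripper directly above the green lip at (592,102), lined up with the channel. I'll descend and close.

Emit:
arm_command:
  gripper: [6,6,6,6,6]
  slide:
    - [0,0,3]
    - [0,0,6]
    - [0,0,8]
    - [0,0,9.8]
    - [0,0,9.8]
  turn:
    - [0,0,0]
    - [0,0,0]
    - [0,0,0]
    - [0,0,0]
    - [0,0,0]

```text
clock: 2.08
position: [0.5978, -0.0896, 0.0516]
tool_rot: [3.141, 0.002, -0.217]
force: [-0.4, -0.1, 1.2]
grip_width: 0.0599
```

Emit:
arm_command:
  gripper: [1,1,1,1,1]
  slide:
    - [0,0,0]
    - [0,0,0]
    - [0,0,0]
    - [0,0,0]
    - [0,0,0]
  turn:
    - [0,0,0]
    - [0,0,0]
    - [0,0,0]
    - [0,0,0]
    - [0,0,0]

```text
clock: 2.7
position: [0.5991, -0.0887, 0.0532]
tool_rot: [-3.141, -0.001, -0.215]
force: [-1.2, 0.0, 6.0]
grip_width: 0.0138
```

Emit:
arm_command:
  gripper: [1,1,1,1,1]
  slide:
    - [0,-1,0]
    - [0,-2,0]
    - [0,-3,0]
    - [0,-4,0]
    - [0,-4.7,0]
  turn:
    - [0,0,0]
    - [0,0,0]
    - [0,0,0]
    - [0,0,0]
    - [0,0,0]

```text
clock: 3.32
position: [0.6092, -0.0433, 0.0532]
tool_rot: [3.141, -0.001, -0.216]
force: [-1.1, -5.2, 5.3]
grip_width: 0.0135
```

Emit:
arm_command:
  gripper: [1,1,1,1]
  slide:
    - [0,-0.2,0]
    - [0,-0.4,0]
    - [0,-0.5,0]
    - [0,-0.5,0]
  turn:
    - [0,0,0]
    - [0,0,0]
    - [0,0,0]
    - [0,0,0]

```text
clock: 3.82
position: [0.6102, -0.0387, 0.0532]
tool_rot: [3.141, -0.001, -0.216]
force: [-1.5, -3.9, 6.0]
grip_width: 0.0133
```

Emit:
arm_command:
  gripper: [1,1,1,1]
  slide:
    - [0,-0.1,0]
    - [0,-0.2,0]
    - [0,-0.3,0]
    - [0,-0.3,0]
  turn:
    - [0,0,0]
    - [0,0,0]
    - [0,0,0]
    - [0,0,0]

```text
clock: 4.32
position: [0.6109, -0.0358, 0.0532]
tool_rot: [3.141, -0.001, -0.216]
force: [-0.7, -4.1, 5.0]
grip_width: 0.0134
```

Emit:
arm_command:
  gripper: [1,1,1,1]
  slide:
    - [0,-0.1,0]
    - [0,-0.2,0]
    - [0,-0.2,0]
    - [0,-0.2,0]
  turn:
    - [0,0,0]
    - [0,0,0]
    - [0,0,0]
    - [0,0,0]

```text
clock: 4.82
position: [0.6109, -0.0356, 0.0532]
tool_rot: [3.139, -0.001, -0.217]
force: [-2.8, -12.0, 8.0]
grip_width: 0.0134
```

Emit:
arm_command:
  gripper: [1,1,1]
  slide:
    - [0,-0.1,0]
    - [0,-0.2,0]
    - [0,-0.2,0]
  turn:
    - [0,0,0]
    - [0,0,0]
    - [0,0,0]

```text
clock: 5.2
position: [0.6109, -0.0355, 0.0532]
tool_rot: [3.137, -0.001, -0.218]
force: [-6.0, -22.2, 10.7]
grip_width: 0.0137
```

```bash
python3 -c "
from h import *
togo([.5587,.2426,.2],-.216)
I=vision.grab_frame('side')[170:340,200:400]
cv2.imwrite('pics/s2.png',cv2.resize(I,None,fx=3.5,fy=3.5,interpolation=cv2.INTER_CUBIC))"
```

```text
clock 5.2 pos [ 0.6109 -0.0355  0.0532] rot [ 3.1372e+00 -7.0000e-04 -2.1850e-01] F [ -6.  -22.2  10.7] w 0.0137
slide cm [-11.12 -25.95 -14.8 ] M [[0.98, -0.22, -0.0], [-0.22, -0.98, -0.0], [0.0, 0.0, -1.0]]
turn deg [ 0.25 -0.04 -0.14]
```

View pics/s2.png

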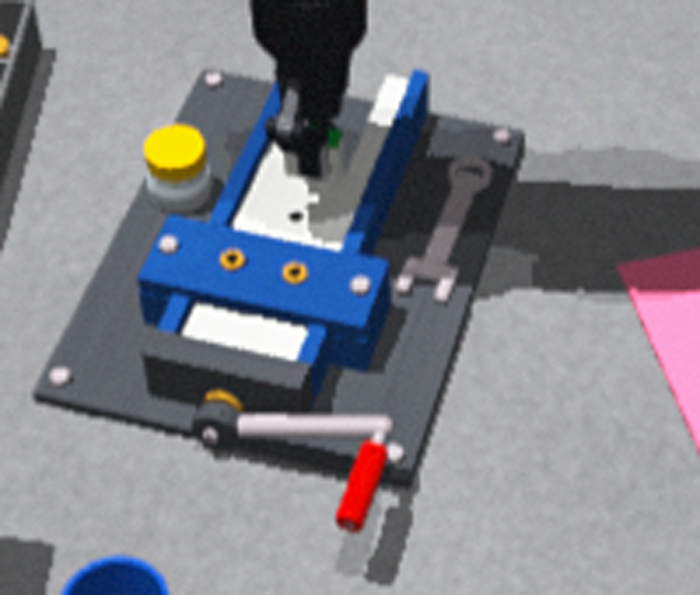

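The panel now fills the opening up to the dark stop, at (250,335), and the push force has risen to 22 N, so it is home. The lever is still down. I'll ease the push, release and rise.

Emit:
arm_command:
  gripper: [1,1,4,4,4]
  slide:
    - [0,0.2,0]
    - [0,0.2,0]
    - [0,0.2,0]
    - [0,0.2,0]
    - [0,0.2,0]
  turn:
    - [0,0,0]
    - [0,0,0]
    - [0,0,0]
    - [0,0,0]
    - [0,0,0]

```text
clock: 5.88
position: [0.611, -0.0327, 0.0525]
tool_rot: [-3.141, -0.0, -0.215]
force: [0.1, -0.4, 0.9]
grip_width: 0.0401
```

Emit:
arm_command:
  gripper: [4,4,4,4,4]
  slide:
    - [0,0,-2]
    - [0,0,-5]
    - [0,0,-10]
    - [0,0,-15]
    - [0,0,-15]
  turn:
    - [0,0,0]
    - [0,0,0]
    - [0,0,0]
    - [0,0,0]
    - [0,0,0]

```text
clock: 6.5
position: [0.6128, -0.033, 0.2078]
tool_rot: [-3.14, -0.007, -0.216]
force: [-0.1, 0.0, -0.3]
grip_width: 0.0401
```

```bash
python3 -c "
from h import *
togo([.5587,.2426,.18],-.216+np.pi/2)"
```

```text
clock 6.5 pos [ 0.6128 -0.033   0.2078] rot [-3.1398 -0.007  -0.2156] F [-0.1  0.  -0.3] w 0.0401
slide cm [-11.2  -25.76   2.75] M [[0.98, -0.21, 0.01], [-0.21, -0.98, 0.0], [0.01, -0.0, -1.0]]
turn deg [  0.23  -0.4  -89.98]
```

Emit:
arm_command:
  gripper: [6,6,6,6,6]
  slide:
    - [-2,-5,0]
    - [-4,-10,0]
    - [-7,-16,0]
    - [-9,-21,0]
    - [-11.2,-25.8,0]
  turn:
    - [0,0,-10]
    - [0,0,-20]
    - [0,0,-30]
    - [0,0,-40]
    - [0,0,-50]

```text
clock: 7.12
position: [0.5559, 0.245, 0.2031]
tool_rot: [3.141, -0.0, 0.664]
force: [0.5, -0.3, 0.6]
grip_width: 0.0602
```

Emit:
arm_command:
  gripper: [6,6,6,6,6]
  slide:
    - [0,0,0.5]
    - [0,0,1]
    - [0,0,2]
    - [0,0,2.5]
    - [0,0,2.5]
  turn:
    - [0,0,-10]
    - [0,0,-20]
    - [0,0,-30]
    - [0,0,-40]
    - [0,0,-40]

```text
clock: 7.75
position: [0.5564, 0.2426, 0.1775]
tool_rot: [-3.141, 0.0, 1.354]
force: [0.3, -0.5, -0.5]
grip_width: 0.0602
```

```bash
python3 -c "
from h import *
togo([.5587,.2426,.044],-.216+np.pi/2)
for n,(a,b,c,d) in dict(top=(160,330,160,360),side=(170,370,200,400)).items():
    I=vision.grab_frame(n)[a:b,c:d]
    cv2.imwrite('pics/%s3.png'%n,cv2.resize(I,(400,400*(b-a)//(d-c))))
A,B=cv2.imread('pics/top3.png'),cv2.imread('pics/side3.png')
cv2.imwrite('pics/ab3.png',np.hstack([cv2.copyMakeBorder(A,0,60,0,0,0),B]))"
```

```text
clock 7.75 pos [0.5564 0.2426 0.1775] rot [-3.1410e+00  4.0000e-04  1.3543e+00] F [ 0.3 -0.5 -0.5] w 0.0602
slide cm [ 0.05  0.23 13.35] M [[0.21, 0.98, -0.0], [0.98, -0.21, -0.0], [-0.0, -0.0, -1.0]]
turn deg [-0.03  0.02 -0.03]
```

View pics/ab3.png

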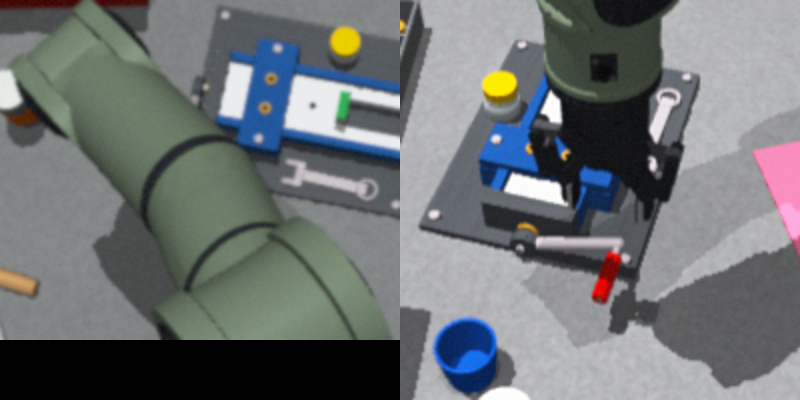

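The top crop shows the panel still home against the stop. In the side crop the open fingers straddle the red grip in x, directly above it, so I'll descend and close.

Emit:
arm_command:
  gripper: [6,6,6,6,6]
  slide:
    - [0,0.2,4]
    - [0,0.2,8]
    - [0,0.2,11]
    - [0,0.2,13.2]
    - [0,0.2,13.2]
  turn:
    - [0,0,0]
    - [0,0,0]
    - [0,0,0]
    - [0,0,0]
    - [0,0,0]

```text
clock: 8.48
position: [0.5579, 0.2423, 0.0446]
tool_rot: [-3.14, 0.002, 1.353]
force: [-0.4, -0.8, 0.5]
grip_width: 0.0599
```

Emit:
arm_command:
  gripper: [1,1,1,1,1]
  slide:
    - [0,0,0]
    - [0,0,0]
    - [0,0,0]
    - [0,0,0]
    - [0,0,0]
  turn:
    - [0,0,0]
    - [0,0,0]
    - [0,0,0]
    - [0,0,0]
    - [0,0,0]

```text
clock: 9.1
position: [0.5605, 0.2425, 0.0468]
tool_rot: [3.138, -0.002, 1.354]
force: [7.5, -1.2, 3.7]
grip_width: 0.0168
```

```bash
python3 -c "
from h import *
a=np.linspace(0,1.22,13)+.349
x=-.12*np.cos(a);z=.12*np.sin(a)
print(np.c_[np.degrees(a),(x-x[0])*100,(z-z[0])*100].round(2))
togo([.5587,.2426,.044],-.216+np.pi/2)"
```

```text
[[20.    0.    0.  ]
 [25.82  0.47  1.12]
 [31.65  1.06  2.19]
 [37.47  1.75  3.2 ]
 [43.3   2.54  4.13]
 [49.12  3.42  4.97]
 [54.95  4.38  5.72]
 [60.77  5.42  6.37]
 [66.6   6.51  6.91]
 [72.42  7.65  7.34]
 [78.25  8.83  7.64]
 [84.07 10.04  7.83]
 [89.9  11.26  7.9 ]]
clock 9.1 pos [0.5605 0.2425 0.0468] rot [ 3.1382e+00 -1.8000e-03  1.3542e+00] F [ 7.5 -1.2  3.7] w 0.0168
slide cm [-0.03 -0.18  0.28] M [[0.21, 0.98, 0.0], [0.98, -0.21, 0.0], [0.0, 0.0, -1.0]]
turn deg [ 0.19 -0.1  -0.03]
```

Gripped, with a width of 16.8 mm. I'll lead it along the arc (tool +y is fixture +x, tool −z is up).

Emit:
arm_command:
  gripper: [1,1,1,1,1]
  slide:
    - [0,0.4,-0.7]
    - [0,0.7,-1.3]
    - [0,1.3,-2.4]
    - [0,1.95,-3.4]
    - [0,2.75,-4.35]
  turn:
    - [0,0,0]
    - [0,0,0]
    - [0,0,0]
    - [0,0,0]
    - [0,0,0]
  force: 70

```text
clock: 9.72
position: [0.5863, 0.2366, 0.0897]
tool_rot: [3.141, -0.0, 1.355]
force: [7.5, 3.8, -11.8]
grip_width: 0.0158
```

Emit:
arm_command:
  gripper: [1,1,1,1,1]
  slide:
    - [0,0.9,-0.8]
    - [0,1.85,-1.55]
    - [0,2.9,-2.2]
    - [0,4.0,-2.75]
    - [0,4.0,-2.75]
  turn:
    - [0,0,0]
    - [0,0,0]
    - [0,0,0]
    - [0,0,0]
    - [0,0,0]

```text
clock: 10.35
position: [0.6252, 0.2281, 0.1168]
tool_rot: [-3.141, -0.0, 1.355]
force: [-4.7, 2.7, 0.5]
grip_width: 0.0157
```

```bash
cat >> h.py <<'E'
def lever():
    s=bot.observe(); d=s["position"]-[.5605,.2425,.0468]; dx=d@[.9768,-.2143,0]; dy=d@[.2143,.9768,0]
    x,z=-.1128+dx,.041+d[2]
    print("dx,dz,dy cm",(100*np.array([dx,d[2],dy])).round(2),"r",np.hypot(x,z).round(4),"lever",(np.arctan2(z,-x)-.349).round(3),"to go x,z cm",-100*x.round(4),(12-100*z).round(2),"F",s["force"].round(1),s["clock"],s["grip_width"])
E
python3 -c "
from h import *
lever()"
```

```text
dx,dz,dy cm [ 6.63  7.   -0.02] r 0.1203 lever 0.825 to go x,z cm 4.65 0.9 F [-4.7  2.7  0.5] 10.35 0.01570351346883628
```

Emit:
arm_command:
  gripper: [1,1,1,1,1]
  slide:
    - [0,1.1,-0.4]
    - [0,2.3,-0.7]
    - [0,3.5,-0.9]
    - [0,4.7,-0.95]
    - [0,4.7,-0.95]
  turn:
    - [0,0,0]
    - [0,0,0]
    - [0,0,0]
    - [0,0,0]
    - [0,0,0]

```text
clock: 10.98
position: [0.6709, 0.2178, 0.1262]
tool_rot: [-3.141, 0.0, 1.355]
force: [-4.7, 2.3, 3.8]
grip_width: 0.0157
```

Emit:
arm_command:
  gripper: [1,1,1,1]
  slide:
    - [0,0,0]
    - [0,0,0]
    - [0,0,0]
    - [0,0,0]
  turn:
    - [0,0,0]
    - [0,0,0]
    - [0,0,0]
    - [0,0,0]

```text
clock: 11.48
position: [0.6705, 0.2179, 0.1261]
tool_rot: [3.141, 0.0, 1.355]
force: [-3.7, -0.4, 6.3]
grip_width: 0.0158
```

```bash
python3 -c "
from h import *
lever()
for n,(a,b,c,d) in dict(top=(150,320,200,400),side=(170,370,200,400)).items():
    I=vision.grab_frame(n)[a:b,c:d]
    cv2.imwrite('pics/%s4.png'%n,cv2.resize(I,(400,400*(b-a)//(d-c))))
A,B=cv2.imread('pics/top4.png'),cv2.imread('pics/side4.png')
cv2.imwrite('pics/ab4.png',np.hstack([cv2.copyMakeBorder(A,0,60,0,0,0),B]))"
```

```text
dx,dz,dy cm [11.27  7.93 -0.04] r 0.1203 lever 1.221 to go x,z cm 0.01 -0.03 F [-3.7 -0.4  6.3] 11.475 0.015824482051551937
```

View pics/ab4.png

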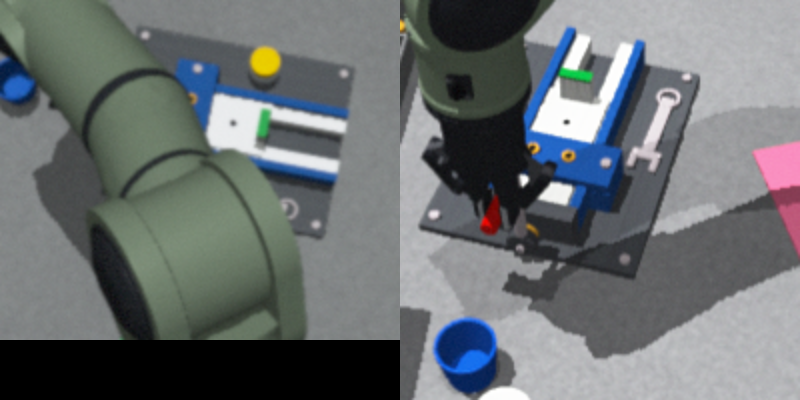

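The side crop shows the red grip between the fingers at (490,215), with the lever upright. The lip is at (576,80) and the bystanders haven't moved. As a final numeric check I'll compare the lip's green centroid before and after the lift, then hand in.

```bash
python3 - <<'E'
from h import *
f=[.6314,.0475,-.216]
def cen(I):
    b,g,r=[I[...,i].astype(int) for i in range(3)]
    m=(g>90)&(g-r>60)&(g-b>60); yy,xx=np.nonzero(m); return np.array([xx.mean(),yy.mean()]),m.sum()
for n,(a,b,c,d) in dict(top=(150,280,300,400),side=(170,260,240,340)).items():
    for lab,I,y,z in(("start",cv2.imread(f"pics/{n}0.png"),-.1387,.085),("now",vision.grab_frame(n),-.083,.087)):
        p,k=cen(I[a:b,c:d]); print(n,lab,(p+[c,a]).round(2),k,"model",proj(n,fix(f,[[0,y,z]])).round(2),"1mm y ->",(proj(n,fix(f,[[0,y+.001,z]]))-proj(n,fix(f,[[0,y,z]]))).round(2))
lever()
E
```

```text
top start [350.15 216.27] 52 model [[350.22 216.45]] 1mm y -> [[-0.35 -0.07]]
top now [331.4  211.17] 52 model [[330.72 212.53]] 1mm y -> [[-0.35 -0.07]]
side start [295.34 193.12] 64 model [[294.53 192.8 ]] 1mm y -> [[-0.12  0.26]]
side now [287.85 206.86] 74 model [[287.8  207.29]] 1mm y -> [[-0.12  0.28]]
dx,dz,dy cm [11.27  7.93 -0.04] r 0.1203 lever 1.221 to go x,z cm 0.01 -0.03 F [-4.3 -0.1  5.6] 11.675 0.015602135544786783
```

```bash
python3 - <<'E'
from h import *
def cen(I):
    b,g,r=[I[...,i].astype(int) for i in range(3)]
    yy,xx=np.nonzero((g>90)&(g-r>60)&(g-b>60)); return np.array([xx.mean(),yy.mean()])
p3=(cen(cv2.imread("pics/top3.png")[:240])+.5)/2-.5+[160,160]; p4=(cen(cv2.imread("pics/top4.png")[:240])+.5)/2-.5+[200,150]
print("before lift",p3.round(2),"after",p4.round(2))
if abs(p3[0]-p4[0])<.7:
    from workcell import job_done; print("done",job_done())
E
```

```text
before lift [331.3  212.41] after [331.47 211.25]
the job is handed in; nothing more can be done
done None
```

The panel is home against the end stop and the cam lever is upright, still held by its red grip. I handed the job in at about 11.7 s of the 48 s allowed; it reported no verdict.

- **Panel:** I gripped the lip and slid the panel about 54 mm. It then stopped dead and the push force rose to 22 N, so I took it as home with the lever down. The images at that point show it filling the gap up to the stop.
- **Lever:** I gripped it from above and led it along its arc. The measured hand position puts the lever at 1.22 rad, at the expected 120 mm radius, and held still at about 70 N grip. The gripper reads 15.7 mm on the 18 mm grip.
- **Panel after the lift:** In the top view the lip's centre moved only about 0.2 px along the channel (roughly 0.5 mm) as the lever went up. The 1.2 px shift across the channel fits the panel rising and shifting slightly sideways.
- **Disagreements:** My camera fit of the fixture and the measured panel travel differ by about 1–2 mm, which matches the calibration accuracy. I could not measure the force pressing the panel on the bridge; I inferred it from the lever angle.
- **Bystanders:** Those visible in the pictures did not appear to move. I did not measure them.

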